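Belt cover shut, spindle held between the lathe centres

TASK

First press the lathe's yellow belt cover down until it clicks shut and stays shut by itself, and take your hand off it. Then pick up the half-turned wooden spindle from the bench, carry it over the tool rest without knocking it against the lathe, and lower it between the lathe's two centre points so that it hovers just above both wooden saddles: level, in line with the centres, at the height of their points and midway between them, touching no part of the lathe. Finish still holding it steady there, so that I can wind the tailstock in, and leave the bowl, tin and chisel as they are.

Things in the scene. Friction and masses are not known exactly. Their poses are not given: they have to be found in the camera images.
- lathe: Bench lathe, fixed, about 125 (x) x 530 (y) x 222 mm. Origin on the bench midway between its two centre points; y along it towards the black headstock with blue panel, -x side towards the robot. Bed top z 55. Headstock x -55..55, y 135..255, top z 205. Tailstock y -222..-148, top z 171. Steel points at y +100 and -100, z 145.
- centre_line (a point): Point on the lathe's axis midway between the two centre points, 145 mm above the bench; axes as lathe (y along the lathe's axis, x across, z up).
- tool_rest (a point): Middle of the tool rest's top edge, on the lathe's robot side: steel bar along the lathe's y, 170 mm long, 14 mm wide, its inner face 68 mm from the centre line, top 145 mm above the bench; post and foot below it.
- saddles (a point): Midpoint between the notch bottoms of the two wooden saddles, 116 mm above the bench. The saddles stand at lathe y -50 and +50, each 16 mm thick in y and 72 mm wide in x, with a 120 degree notch and rims 19 mm above its bottom. A spindle held on the centre line is 10 mm above where it would be seated in them.
- cover_hinge (a point): Middle of the cover's hinge line, fixed to the lathe (lathe x 50, y 195, z 200); the hinge runs along the lathe's y. The cover is yellow; its flat top, 118 (x) x 128 (y) mm, reaches 115 mm from the hinge towards the robot and lies 22 mm above the hinge line when shut.
- cover (a joint): Angle of the yellow belt cover, rad: 0 shut, grows as its robot-side edge lifts; starts 0.5 to 0.75. A stiff hinge holds it ajar above about 0.35; below that it slowly springs back up, until a ball detent is passed at about 0.06 and holds it at 0 to 0.01. Pressed straight down 70 mm from the hinge with closed fingertips it clicks at 8 to 14 N; firm stop at 0.
- cover_edge (a point): Middle of the top face of the belt cover at its free, robot-side edge; moves with the cover (115 mm from the hinge line).
- cover_shut_spot (a point): Fixed to the lathe: where the middle of the cover's top face, 70 mm from the hinge, lies when shut (lathe x -20, y 195, z 222). At any start angle the open cover is above this point, so pressing straight down to it shuts the cover.
- spindle: Loose half-turned wooden spindle, 150 mm long along its y axis, 0.08 to 0.17 kg, lying on the bench on its square middle. Middle block 36 x 36 mm in section and 60 mm long (grip this across its x); the two ends are round, 32 mm in diameter with a groove. Origin in the centre of the underside of the middle block, z up.
- spindle_mid (a point): Centre of the spindle, on its axis, 18 mm above spindle's origin; same axes as spindle. Either end may point to the headstock.
- bowl: Bystander: loose small wooden bowl, 124 mm across, 50 mm high. Origin at the centre of its underside.
- wax_tin: Bystander: loose green tin, 64 mm across, 55 mm high. Origin at the centre of its underside.
- chisel: Bystander: loose turning chisel lying along its x axis, 300 mm long, 26 mm thick wooden handle. Origin on the bench near its middle.
Not all that is in view belongs to the job. Leave any blue or green look-alike of the spindle alone.

How it is judged:
On the way, in this order (a step that is already met when the one before it is completed fails the run):
1. the belt cover is clicked shut and stays shut with nothing touching it (value of joint cover below 0.035 rad and contact force between each of the arm, the fingers and lathe below 0.1 N), for 0.3 s.
2. the spindle is lifted off the bench, above the height of the tool rest (height (world z) of spindle_mid above 0.165 m and contact force between the fingers and spindle above 1 N), for 0.1 s.
At the end, for the whole second after the job is handed in: Cover latched (under 0.035 rad); spindle still gripped, at rest, touching no part of the lathe; its middle within 7 mm sideways, -7 to +8 mm in height and 13 mm lengthwise of the centre line's middle, axis within 0.08 rad; bowl, tin and chisel moved under 30 mm (value of joint cover below 0.035 rad and x of spindle_mid in the frame of centre_line between -0.007 and 0.007 m and y of spindle_mid in the frame of centre_line between -0.013 and 0.013 m and z of spindle_mid in the frame of centre_line between -0.007 and 0.008 m and angle between the y axis of spindle and the y axis of centre_line, either way round below 0.08 rad and contact force between spindle and lathe below 0.05 N and contact force between the fingers and spindle above 1 N and linear speed of spindle below 0.02 m/s and distance of each of bowl, wax_tin, chisel from where it was at the start of the episode below 0.03 m); the arm keeps its last pose, push and grip.
It fails at once if the spindle is knocked against the lathe (over 5 N) (contact force between spindle and lathe above 5 N).
It fails at once if the bowl, tin or chisel is moved by more than 30 mm (distance of any of bowl, wax_tin, chisel from where it was at the start of the episode above 0.03 m).
It also fails if it takes over 51 s, if anything falls off the work surface, if the arm or the gripper's body presses on something with over 40 N, if the wrist force passes 120 N, or if a joint passes its speed limit or range.

ROBOT

A 6-joint arm with a two-finger parallel gripper is mounted at the origin on the work surface. World frame = base frame: x ahead of the robot, y to its left, z up, the work surface at z = 0. Lengths are in m, angles in rad, forces in N, time in s.
With the tool pointing down it reaches from about 0.375 to 0.975 m from the base axis. Payload 3.8 kg.
Tool frame: the origin (TCP) lies at the very end of the fingers, on their centre line; the grasp point (between the pads) lies 19 mm behind it; z points along the fingers, y is the direction in which the jaws open and shut (so a half turn about z gives the same grasp; the last joint's range is limited). The gripper opens to 85 mm and grips with 20 to 120 N. Pads are 22 mm wide; open, the fingers measure 114 mm over their backs; the gripper's body (76 mm by 85 mm) begins 54 mm behind the grasp point. The pads swing forward as they close: fully open they stand 13 mm farther back than shut.
Start: joints at [-1.181, 0.264, 1.604, -0, 1.274, -0.037], TCP at [0.279, -0.614, 0.231] pointing down, gripper open.
Joint ranges: [-2.63, 2.63], [-0.94, 2.18], [0.31, 2.57], [-1.31, 4.45], [0, 2.66], [-2.55, 2.55]. Speed limits (rad/s): [2.57, 2.57, 3.14, 3.14, 3.14, 3.14].

INTERFACE

Orientations are given as a rotation vector (axis times angle).
In Python, from workcell import bot, viewer gives the robot as it stands.
- The arm moves only by the tool jog_arm, never from a script. Its argument "motion" is a list of rows, each an object of numbers: "dx", "dy", "dz": the shift along the world's x, y, z in cm; "turn": the turn about the world's z in rad. A call has 1 to 12 rows; each row shifts and turns the commanded pose from where the row before left it; what a row does not reach is not made up. A row lasts 1/12 s, in which the tool goes at most 41.7 mm and 7.16 degrees, less where a joint would pass 70% of its speed; a pose out of reach is approached as far as the arm can. A call is refused whole if a number of a shift passes 4.17 or a number of a turn 0.125, either way. A call with a gripper value outside its range is refused whole. "fingers" is the finger opening in cm, from 0 to 8.54, set as the call begins (left out, the last holds). The fingers move at their own pace and stop on an object; "grip_force" is the grip in N (left out, the last holds). Time passes only in rows, so rows that do not move let the fingers close. It gives the time, the measured TCP pose, the force and the opening at its end, in the units of the state.
- bot.read_state(): the state, without advancing time (a new reading comes with each control period).
- viewer.read_camera(name): name is "scene" or "top"; returns (picture, depth): 420x560x3 uint8, red, green, blue; 420x560 float32, m along the optical axis (not along the pixel's ray), 0 where there is no reading.
- viewer.camera_info(name): a dict with "vertical_fov" (degrees; the focal length in pixels is half the picture's height over the tangent of half this angle, whatever the lens; pixels are square), "cx", "cy" (the principal point, pixels), "R" (3x3) and "t" (3): a world point X has camera coordinates R X + t. Camera axes: x right, y down, z forward; pixel columns grow to the right and rows downward; lengths in m; the calibration is good to about 2 mm. A picture is of the moment at which its call begins. camera_info takes no time and is no camera call.
- bot.finish_job(): hands the job in, once; it reports no verdict.
The state is a dict: "time": time; "q": joint angles; "joint_vel": joint speeds; "joint_torque": joint torques, N m; "tool_pos": TCP position; "tcp_rot": TCP orientation; "wrist_force": force on the tool from outside, world axes, zero at the start; "torque": the same for the moment, N m; "width": opening from 0.0 (shut) to 1.0 (fully open).
Only numpy, scipy, OpenCV 4.12 (cv2) and the standard library are available. Lean on these libraries where they do the work, as an engineer would, in place of code of your own. Each camera call takes 0.05 s, during which the arm holds its last target. There are 200 camera calls.

## Working session

There is one attempt and no reset: what is moved stays moved. The work goes in short steps, Python scripts to look and compute and a tool call to move; the robot and the scene stay as the last step left them, time stands still between calls to the robot, and variables do not carry over. Pictures are saved under pics/ and viewed, about 8 in all and at most 12, crops included, and the job is handed in when it is done.

Besides the shell and the picture viewer there is one more tool, called after ">>>" as name([rows], argument=value, ...), one row to a line, values as JSON. jog_arm: Moves the arm, as the interface text tells. Its arguments: {"type":"object","properties":{"motion":{"type":"array"},"fingers":{"type":"number"},"grip_force":{"type":"number"}},"required":["motion"]}

```bash
mkdir -p pics
cat > h.py <<'E'
import numpy as np, cv2
from workcell import bot, viewer
def cam(n):
    p,d=viewer.read_camera(n); i=viewer.camera_info(n)
    f=210/np.tan(np.radians(i["vertical_fov"])/2)
    return p,d,dict(f=f,cx=i["cx"],cy=i["cy"],R=np.array(i["R"]),t=np.array(i["t"]))
def cloud(d,c):
    v,u=np.mgrid[:d.shape[0],:d.shape[1]]
    P=np.stack([(u-c["cx"])/c["f"]*d,(v-c["cy"])/c["f"]*d,d],-1)
    return (P-c["t"])@c["R"]
def ray(u,v,c,z):
    r=c["R"].T@np.array([(u-c["cx"])/c["f"],(v-c["cy"])/c["f"],1.]); o=-c["R"].T@c["t"]
    return o+r*(z-o[2])/r[2]
def proj(X,c):
    p=c["R"]@np.asarray(X)+c["t"]; return c["f"]*p[:2]/p[2]+[c["cx"],c["cy"]]
E
python3 - <<'E'
from h import *
for n in("scene","top"):
    p,d,c=cam(n); np.savez(f"{n}0.npz",p=p,d=d); cv2.imwrite(f"pics/{n}0.png",p[:,:,::-1]); print(n,{k:np.round(v,3).tolist() for k,v in c.items()},(d>0).mean())
print(bot.read_state())
E
```

```text
scene {'f': 437.421, 'cx': 280.224, 'cy': 210.603, 'R': [[0.781, 0.624, -0.013], [0.356, -0.463, -0.812], [-0.513, 0.63, -0.583]], 't': [-0.389, -0.094, 1.493]} 0.9920408163265306
top {'f': 534.998, 'cx': 278.569, 'cy': 205.106, 'R': [[-0.011, -1.0, -0.015], [-0.984, 0.014, -0.179], [0.179, 0.013, -0.984]], 't': [-0.018, 0.568, 1.618]} 0.9961011904761905
{'time': 0.1, 'q': array([-1.18090491e+00,  2.64713211e-01,  1.60523614e+00,  5.74544652e-06,
        1.27372748e+00, -3.69169390e-02]), 'joint_vel': array([ 0.00014967, -0.00137838, -0.00325461,  0.0014279 ,  0.00053215,
        0.00018786]), 'joint_torque': array([ 4.42893297e-04, -5.16708255e+01, -3.68589413e+01, -1.14485747e-04,
        6.25662928e-03, -1.76619312e-05]), 'tool_pos': array([ 0.27916353, -0.61383286,  0.23006339]), 'tcp_rot': array([-3.06832187e+00, -6.64914513e-01,  5.65929588e-04]), 'wrist_force': array([-0.11830482,  0.08551047,  0.51134754]), 'torque': array([-0.02663722, -0.01266867, -0.05939357]), 'width': 0.9999455689130856}
```

View pics/scene0.png

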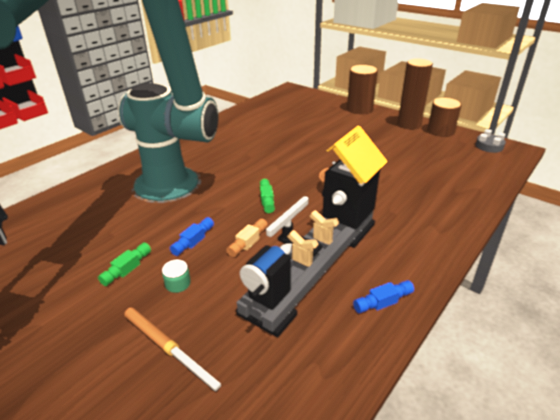

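View pics/top0.png

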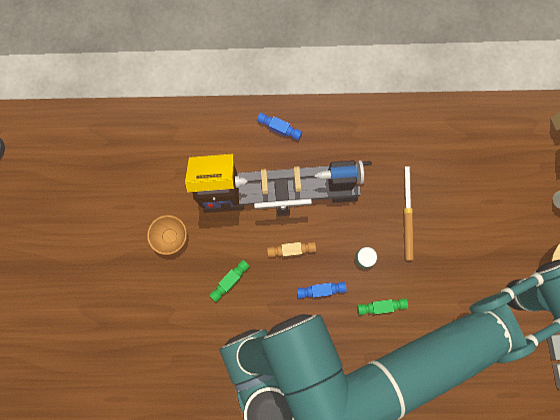

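The top view shows the lathe along world y, with its headstock and yellow cover at the left (211,172) and saddles at (265,182) and (297,180). 
Candidates for the spindle:
- Natural wood with a pale block: top (291,250), scene (248,237).
- Blue look-alikes: top (279,126) and (322,291).
- Green look-alikes: top (230,281) and (383,307).

The natural wood one fits the description. The bowl is at (167,235), the tin at (367,257) and the chisel at (408,215).

```bash
cat > m.py <<'E'
from h import *
def load(n):
    z=np.load(f"{n}0.npz"); i=viewer.camera_info(n)
    return z["p"],z["d"],dict(f=210/np.tan(np.radians(i["vertical_fov"])/2),cx=i["cx"],cy=i["cy"],R=np.array(i["R"]),t=np.array(i["t"]))
p,d,c=load("top"); W=cloud(d,c)
hsv=cv2.cvtColor(p,cv2.COLOR_RGB2HSV)
def rect(m,name,z=None):
    q=W[m]; r=cv2.minAreaRect(q[:,:2].astype(np.float32)); b=cv2.boxPoints(r)
    print(name,len(q),"ctr",np.round(r[0],4),"size",np.round(r[1],4),"ang",round(r[2],2),"z pct",np.round(np.percentile(q[:,2],[5,50,95]),4)); return q
def win(u0,u1,v0,v1):
    m=np.zeros(d.shape,bool); m[v0:v1,u0:u1]=1; return m
H,S,V=[hsv[...,i].astype(int) for i in range(3)]
print("bench z",np.round(np.median(W[270:290,130:190,2]),4))
sp=win(262,322,236,264)&(W[...,2]>.012)
rect(sp,"spindle"); rect(sp&(W[...,2]>.033)&(S<130),"block")
# principal axis of spindle
q=W[sp][:,:2]; e=np.linalg.eigh(np.cov(q.T))[1][:,1]; print("axis",e,"ang",np.degrees(np.arctan2(-e[0]*np.sign(e[1]),abs(e[1]))))
rest=win(250,316,196,212)&(W[...,2]>.135)&(W[...,2]<.155)&(S<60)&(V>150)
rect(rest,"rest")
for n,w in(("sadL",win(258,270,165,200)),("sadR",win(290,303,163,198))):
    rect(w&(W[...,2]>.112)&(W[...,2]<.142)&(H>8)&(H<25)&(S>60),n)
y=win(180,240,145,200)&(H>20)&(H<35)&(S>150)
rect(y,"cover"); q=W[y]
n_=np.linalg.svd(q-q.mean(0),full_matrices=False)[2][2]; print("cover normal",n_*np.sign(n_[2]),q.mean(0))
hs=win(185,245,150,215)&(W[...,2]>.1)&(V<70); rect(hs,"headstock")
rect(win(325,372,158,190)&(W[...,2]>.1),"tail")
for n,w in(("bowl",win(140,195,208,262)),("tin",win(350,385,240,275)),("chis",win(398,420,160,265))): rect(w&(W[...,2]>.012),n)
ps,_,cs=load("scene")
a=p[135:275,170:390]; b=ps[130:300,200:400]
cv2.imwrite("pics/crop.png",np.hstack([cv2.resize(a,(440,280),interpolation=2),cv2.resize(b,(329,280),interpolation=2)])[:,:,::-1])
E
python3 m.py
```

```text
bench z -0.0016
spindle 520 ctr [ 0.3793 -0.083 ] size [0.1792 0.1508] ang 22.1 z pct [0.0208 0.032  0.0398]
block 156 ctr [ 0.4312 -0.0624] size [0.0359 0.0586] ang 4.42 z pct [0.0336 0.0361 0.0417]
axis [-0.15282843  0.98825274] ang 8.79087408430536
rest 258 ctr [ 0.5546 -0.0381] size [0.0181 0.1688] ang 4.14 z pct [0.138  0.1433 0.1488]
sadL 128 ctr [0.6265 0.0171] size [0.0721 0.016 ] ang 3.66 z pct [0.1156 0.1253 0.135 ]
sadR 133 ctr [ 0.6342 -0.0825] size [0.0769 0.0161] ang 4.1 z pct [0.1158 0.1254 0.1344]
cover 1593 ctr [0.5014 0.1182] size [0.5579 0.1684] ang 22.51 z pct [0.2175 0.2683 0.2919]
cover normal [0.91884966 0.19941015 0.34051563] [0.62270681 0.16108654 0.26441646]
headstock 156 ctr [0.4423 0.0944] size [0.4265 0.1399] ang 20.85 z pct [0.1065 0.167  0.204 ]
tail 940 ctr [ 0.4993 -0.1326] size [0.1119 0.4808] ang 56.58 z pct [0.1201 0.1638 0.1755]
bowl 957 ctr [0.3685 0.1814] size [0.484  0.1211] ang 52.15 z pct [0.0137 0.0309 0.0516]
tin 368 ctr [ 0.3603 -0.1902] size [0.061  0.3356] ang 22.53 z pct [0.0296 0.0534 0.0616]
chis 592 ctr [ 0.4137 -0.3179] size [0.2052 0.5803] ang 47.76 z pct [0.0139 0.0205 0.0307]
```

View pics/crop.png

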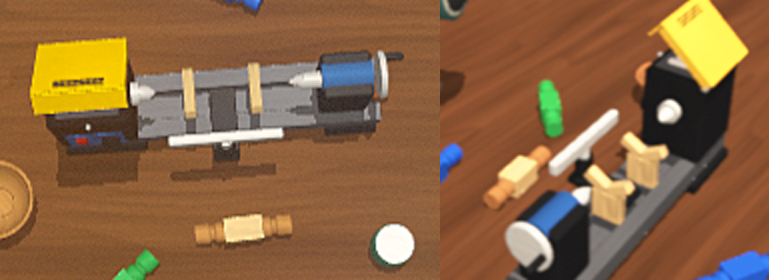

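```bash
sed -i 's/^    m=np.zeros(d.shape,bool); m\[v0:v1,u0:u1\]=1; return m/    m=np.zeros(d.shape,bool); m[v0:v1,u0:u1]=1; return m\&(W[...,2]<.4)/' m.py
cat >> m.py <<'E'
print("----")
P=lambda x,y,z,o=np.array([.6304,-.0327]),a=np.radians(4.25): np.array([o[0]+x*np.cos(a)-y*np.sin(a),o[1]+x*np.sin(a)+y*np.cos(a),z])
print("shut spot",P(-.02,.195,.222),"hinge",P(.05,.195,.2))
q=W[y&(W[...,2]>.20)]; a=np.radians(4.25); hx=(q-P(.05,.195,.2))@[np.cos(a),np.sin(a),0]; hz=q[:,2]-.2
# top face: fit line of z on x
top=(hz>.03); k=np.polyfit(hx[top],hz[top],1); r=hz[top]-np.polyval(k,hx[top]); print("slope",k,"angle",np.arctan(-k[0]),"std",r.std(),"x range",np.percentile(hx[top],[1,99]),"x at free edge z max",hz.max())
for X in (P(0,.1,.145),P(0,-.1,.145),P(-.075,0,.145),P(0,0,.116)): print("proj top/scene",proj(X,c).round(1),proj(X,cs).round(1))
E
python3 m.py
```

```text
bench z -0.0016
spindle 513 ctr [ 0.4372 -0.0615] size [0.0488 0.1492] ang 5.48 z pct [0.0207 0.0319 0.039 ]
block 156 ctr [ 0.4312 -0.0624] size [0.0359 0.0586] ang 4.42 z pct [0.0336 0.0361 0.0417]
axis [-0.10137465  0.99484832] ang 5.818334430897979
rest 258 ctr [ 0.5546 -0.0381] size [0.0181 0.1688] ang 4.14 z pct [0.138  0.1433 0.1488]
sadL 128 ctr [0.6265 0.0171] size [0.0721 0.016 ] ang 3.66 z pct [0.1156 0.1253 0.135 ]
sadR 133 ctr [ 0.6342 -0.0825] size [0.0769 0.0161] ang 4.1 z pct [0.1158 0.1254 0.1344]
cover 1585 ctr [0.6596 0.1894] size [0.1794 0.1787] ang 3.94 z pct [0.2174 0.2682 0.2917]
cover normal [0.75922485 0.0977649  0.64344358] [0.62449782 0.16213607 0.25720323]
headstock 155 ctr [0.5893 0.1399] size [0.0805 0.1491] ang 37.25 z pct [0.1065 0.1667 0.2035]
tail 935 ctr [ 0.6435 -0.2343] size [0.0725 0.1419] ang 3.88 z pct [0.1201 0.1637 0.1752]
bowl 948 ctr [0.4791 0.3242] size [0.1202 0.1192] ang 45.04 z pct [0.0136 0.0305 0.0513]
tin 360 ctr [ 0.4094 -0.2966] size [0.0626 0.0799] ang 58.26 z pct [0.0292 0.0533 0.0603]
chis 585 ctr [ 0.5431 -0.4327] size [0.0278 0.2994] ang 88.28 z pct [0.0139 0.0204 0.0303]
----
shut spot [0.59600384 0.16028162 0.222     ] hinge [0.66581135 0.16546921 0.2       ]
slope [-0.53880757  0.04078837] angle 0.49420958284764693 std 0.009352765844176459 x range [-0.09327531  0.00032881] x at free edge z max 0.09689198769854157
proj top/scene [246.9 181.5] [333.6 202.5]
proj top/scene [314.  175.6] [291.2 244.2]
proj top/scene [282.6 203.3] [288.  212.1]
proj top/scene [280.6 180.8] [313.3 231.4]
```

>>> jog_arm([
  {"dz": 2.5},
  {"dz": 2.5},
  {"dz": 2.5},
  {"dz": 2.5, "dy": 1},
  {"dx": 1, "dy": 2.4, "turn": 0.05},
  {"dx": 1, "dy": 2.4, "turn": 0.05},
  {"dx": 1, "dy": 2.4, "turn": 0.05},
  {"dx": 1, "dy": 2.4, "turn": 0.05},
  {"dx": 1, "dy": 2.4, "turn": 0.05},
  {"dx": 1, "dy": 2.4, "turn": 0.05},
  {"dx": 1, "dy": 2.4, "turn": 0.05},
  {"dx": 1, "dy": 2.4, "turn": 0.05},
], fingers=0)

```text
validation failed for argument at $.mo...
```

>>> jog_arm([
  {"dx": 0, "dy": 0, "dz": 2.5, "turn": 0},
  {"dx": 0, "dy": 0, "dz": 2.5, "turn": 0},
  {"dx": 0, "dy": 0, "dz": 2.5, "turn": 0},
  {"dx": 0, "dy": 1, "dz": 2.5, "turn": 0},
  {"dx": 1, "dy": 2.4, "dz": 0, "turn": 0.05},
  {"dx": 1, "dy": 2.4, "dz": 0, "turn": 0.05},
  {"dx": 1, "dy": 2.4, "dz": 0, "turn": 0.05},
  {"dx": 1, "dy": 2.4, "dz": 0, "turn": 0.05},
  {"dx": 1, "dy": 2.4, "dz": 0, "turn": 0.05},
  {"dx": 1, "dy": 2.4, "dz": 0, "turn": 0.05},
  {"dx": 1, "dy": 2.4, "dz": 0, "turn": 0.05},
  {"dx": 1, "dy": 2.4, "dz": 0, "turn": 0.05},
], fingers=0)

```text
time: 1.1
tool_pos: [0.3595, -0.411, 0.3307]
tcp_rot: [-2.875, -1.265, 0.0]
wrist_force: [-0.2, 0.6, 0.3]
width: -0.002
```

>>> jog_arm([
  {"dx": 1, "dy": 2.4, "dz": 0, "turn": 0.035},
  {"dx": 1, "dy": 2.4, "dz": 0, "turn": 0.035},
  {"dx": 1, "dy": 2.4, "dz": 0, "turn": 0.035},
  {"dx": 1, "dy": 2.4, "dz": 0, "turn": 0.035},
  {"dx": 1, "dy": 2.4, "dz": 0, "turn": 0.035},
  {"dx": 1, "dy": 2.4, "dz": 0, "turn": 0.035},
  {"dx": 1, "dy": 2.4, "dz": 0, "turn": 0.035},
  {"dx": 1, "dy": 2.4, "dz": 0, "turn": 0.035},
  {"dx": 1, "dy": 2.4, "dz": 0, "turn": 0.035},
  {"dx": 1, "dy": 2.4, "dz": 0, "turn": 0.035},
  {"dx": 1, "dy": 2.4, "dz": 0, "turn": 0.035},
  {"dx": 1, "dy": 2.4, "dz": 0, "turn": 0.035},
])

```text
time: 2.1
tool_pos: [0.4794, -0.1231, 0.3308]
tcp_rot: [-2.549, -1.836, 0.001]
wrist_force: [-0.2, 0.3, 0.4]
width: 0.004
```

>>> jog_arm([
  {"dx": 1, "dy": 2.4, "dz": 0, "turn": 0.035},
  {"dx": 1, "dy": 2.4, "dz": 0, "turn": 0.035},
  {"dx": 1, "dy": 2.4, "dz": 0, "turn": 0.035},
  {"dx": 1, "dy": 2.4, "dz": 0, "turn": 0.035},
  {"dx": 1, "dy": 2.4, "dz": 0, "turn": 0.035},
  {"dx": 1, "dy": 2.4, "dz": 0, "turn": 0.035},
  {"dx": 1, "dy": 2.4, "dz": 0, "turn": 0.035},
  {"dx": 1, "dy": 2.4, "dz": 0, "turn": 0.035},
  {"dx": 1, "dy": 2.4, "dz": 0, "turn": 0.035},
  {"dx": 1, "dy": 2.4, "dz": 0, "turn": 0.035},
  {"dx": 0.8, "dy": 1.2, "dz": 0, "turn": 0.035},
  {"dx": 0, "dy": 0, "dz": 0, "turn": 0},
])

```text
time: 3.1
tool_pos: [0.5881, 0.1298, 0.3302]
tcp_rot: [-2.147, -2.292, 0.001]
wrist_force: [0.1, 0.0, -0.3]
width: -0.003
```

>>> jog_arm([
  {"dx": 0.6, "dy": 1.5, "dz": 0, "turn": 0},
  {"dx": 0.5, "dy": 1.5, "dz": 0, "turn": 0},
  {"dx": 0, "dy": 0, "dz": -1.5, "turn": 0},
  {"dx": 0, "dy": 0, "dz": -1.5, "turn": 0},
  {"dx": 0, "dy": 0, "dz": -1, "turn": 0},
  {"dx": 0, "dy": 0, "dz": -1, "turn": 0},
  {"dx": 0, "dy": 0, "dz": -1, "turn": 0},
  {"dx": 0, "dy": 0, "dz": -0.7, "turn": 0},
  {"dx": 0, "dy": 0, "dz": -0.7, "turn": 0},
  {"dx": 0, "dy": 0, "dz": -0.7, "turn": 0},
  {"dx": 0, "dy": 0, "dz": -0.7, "turn": 0},
  {"dx": 0, "dy": 0, "dz": -0.5, "turn": 0},
])

```text
time: 4.1
tool_pos: [0.5981, 0.1574, 0.2374]
tcp_rot: [-2.152, -2.287, 0.001]
wrist_force: [-2.2, -0.3, 3.1]
width: -0.001
```

>>> jog_arm([
  {"dx": 0, "dy": 0, "dz": -0.3, "turn": 0},
  {"dx": 0, "dy": 0, "dz": -0.3, "turn": 0},
  {"dx": 0, "dy": 0, "dz": -0.3, "turn": 0},
  {"dx": 0, "dy": 0, "dz": -0.3, "turn": 0},
  {"dx": 0, "dy": 0, "dz": -0.2, "turn": 0},
  {"dx": 0, "dy": 0, "dz": -0.1, "turn": 0},
  {"dx": 0, "dy": 0, "dz": 0, "turn": 0},
])

```text
time: 4.68
tool_pos: [0.5985, 0.1575, 0.2227]
tcp_rot: [2.153, 2.288, 0.0]
wrist_force: [0.4, 0.2, 0.6]
width: -0.001
```

>>> jog_arm([
  {"dx": 0, "dy": 0, "dz": -0.1, "turn": 0},
  {"dx": 0, "dy": 0, "dz": -0.1, "turn": 0},
  {"dx": 0, "dy": 0, "dz": 0, "turn": 0},
])

```text
time: 4.93
tool_pos: [0.5984, 0.1576, 0.2218]
tcp_rot: [-2.153, -2.288, 0.0]
wrist_force: [-2.7, -0.2, 5.1]
width: 0.001
```

>>> jog_arm([
  {"dx": 0, "dy": 0, "dz": -0.2, "turn": 0},
  {"dx": 0, "dy": 0, "dz": 0, "turn": 0},
])

```text
time: 5.1
tool_pos: [0.5983, 0.1576, 0.2214]
tcp_rot: [2.152, 2.288, 0.0]
wrist_force: [-6.4, -1.0, 9.9]
width: -0.002
```

>>> jog_arm([
  {"dx": 0, "dy": 0, "dz": 1, "turn": 0},
  {"dx": 0, "dy": 0, "dz": 2, "turn": 0},
  {"dx": 0, "dy": 0, "dz": 2.5, "turn": 0},
  {"dx": 0, "dy": 0, "dz": 2.5, "turn": 0},
  {"dx": -2.5, "dy": -2.5, "dz": 0, "turn": 0},
  {"dx": -2.5, "dy": -2.5, "dz": 0, "turn": 0},
  {"dx": -2.5, "dy": -2.5, "dz": 0, "turn": 0},
  {"dx": -2.5, "dy": -2.5, "dz": 0, "turn": 0},
  {"dx": -2, "dy": -3, "dz": 0, "turn": 0},
  {"dx": -2, "dy": -3, "dz": 0, "turn": 0},
  {"dx": -1, "dy": -3, "dz": 0, "turn": 0},
  {"dx": 0, "dy": 0, "dz": 0, "turn": 0},
], fingers=8.54)

```text
time: 6.1
tool_pos: [0.4467, -0.0365, 0.2995]
tcp_rot: [2.156, 2.282, -0.003]
wrist_force: [-0.0, -0.2, -0.4]
width: 1.001
```

Run:
```python
from h import *
s=bot.read_state(); print(s["time"],s["tool_pos"],s["wrist_force"])
p,d,c=cam("top"); cv2.imwrite("pics/top1.png",p[:,:,::-1]); W=cloud(d,c)
ps,ds,cs=cam("scene"); Ws=cloud(ds,cs)
for q,V in((p,W),(ps,Ws)):
    h=cv2.cvtColor(q,cv2.COLOR_RGB2HSV); m=(h[...,0]>20)&(h[...,0]<35)&(h[...,1]>150)&(V[...,2]>.1)&(V[...,2]<.4)&(V[...,0]>.5)
    print(m.sum(),np.percentile(V[m],[1,50,99],axis=0).round(4).tolist())
cv2.imwrite("pics/s1.png",np.hstack([ps[100:300,150:430],cv2.resize(p[120:320,150:430],(280,200))])[:,:,::-1])
```

```text
6.1 [ 0.4467117  -0.03650168  0.29945176] [-0.03990739 -0.22213324 -0.40189361]
1977 [[0.5482, 0.0975, 0.2], [0.6083, 0.1602, 0.2212], [0.6705, 0.2245, 0.229]]
1233 [[0.5527, 0.0934, 0.2092], [0.6169, 0.1456, 0.2226], [0.6718, 0.2243, 0.2252]]
```

View pics/s1.png

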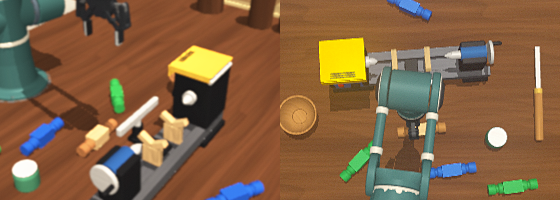

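The cover lies flat at z 0.2215–0.2226 with nothing touching it, so it has clicked shut. Next, the spindle.

>>> jog_arm([
  {"dx": -0.8, "dy": -1.3, "dz": 0, "turn": 0.015},
  {"dx": -0.7, "dy": -1.3, "dz": -1, "turn": 0.015},
  {"dx": 0, "dy": 0, "dz": -2.5, "turn": 0},
  {"dx": 0, "dy": 0, "dz": -3, "turn": 0},
  {"dx": 0, "dy": 0, "dz": -3, "turn": 0},
  {"dx": 0, "dy": 0, "dz": -3, "turn": 0},
  {"dx": 0, "dy": 0, "dz": -3, "turn": 0},
  {"dx": 0, "dy": 0, "dz": -3, "turn": 0},
  {"dx": 0, "dy": 0, "dz": -2.5, "turn": 0},
  {"dx": 0, "dy": 0, "dz": -2, "turn": 0},
  {"dx": 0, "dy": 0, "dz": 0, "turn": 0},
  {"dx": 0, "dy": 0, "dz": 0, "turn": 0},
])

```text
time: 7.2
tool_pos: [0.4328, -0.0573, 0.0682]
tcp_rot: [-2.115, -2.319, 0.002]
wrist_force: [0.2, -0.3, 0.0]
width: 1.0
```

Run:
```python
from h import *
s=bot.read_state(); print(s["time"],s["tool_pos"],s["tcp_rot"],s["wrist_force"])
p,d,c=cam("scene"); W=cloud(d,c)
print(proj(s["tool_pos"],c))
cv2.imwrite("pics/s2.png",cv2.resize(p[150:290,180:360],None,fx=4,fy=4)[:,:,::-1])
```

```text
7.2 [ 0.43281661 -0.0573454   0.0682065 ] [-2.11457932 -2.3193376   0.00236037] [ 0.19773516 -0.27839724  0.01107571]
[248.27023789 222.0878275 ]
```

View pics/s2.png

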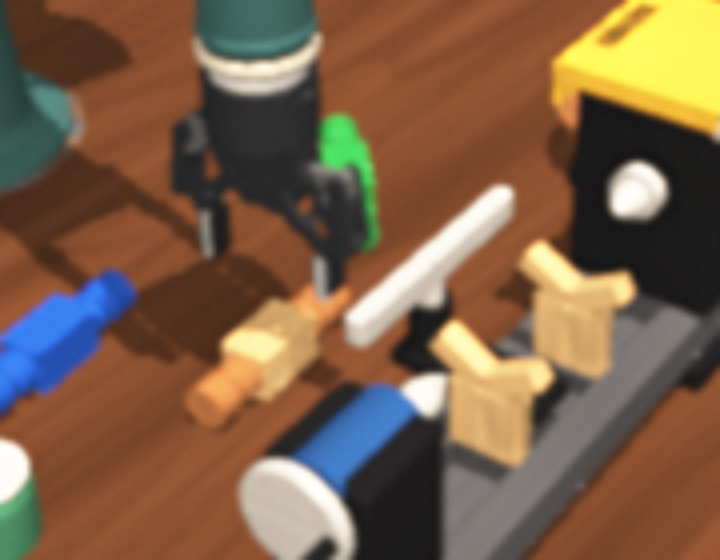

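>>> jog_arm([
  {"dx": 0, "dy": -0.5, "dz": -1.4, "turn": 0},
  {"dx": 0, "dy": 0, "dz": -1.5, "turn": 0},
  {"dx": 0, "dy": 0, "dz": -1.5, "turn": 0},
  {"dx": 0, "dy": 0, "dz": -1.2, "turn": 0},
  {"dx": 0, "dy": 0, "dz": -0.7, "turn": 0},
  {"dx": 0, "dy": 0, "dz": 0, "turn": 0},
  {"dx": 0, "dy": 0, "dz": 0, "turn": 0},
])

```text
time: 7.83
tool_pos: [0.4346, -0.0635, 0.0074]
tcp_rot: [2.117, 2.319, 0.001]
wrist_force: [-0.2, 0.0, -0.2]
width: 0.996
```

>>> jog_arm([
  {"dx": 0, "dy": 0, "dz": 0, "turn": 0},
  {"dx": 0, "dy": 0, "dz": 0, "turn": 0},
  {"dx": 0, "dy": 0, "dz": 0, "turn": 0},
  {"dx": 0, "dy": 0, "dz": 0, "turn": 0},
  {"dx": 0, "dy": 0, "dz": 0, "turn": 0},
  {"dx": 0, "dy": 0, "dz": 0, "turn": 0},
  {"dx": 0, "dy": 0, "dz": 0, "turn": 0},
  {"dx": 0, "dy": 0, "dz": 0, "turn": 0},
  {"dx": 0, "dy": 0, "dz": 0, "turn": 0},
  {"dx": 0, "dy": 0, "dz": 0, "turn": 0},
], fingers=0, grip_force=50)

```text
time: 8.67
tool_pos: [0.4341, -0.0636, 0.007]
tcp_rot: [2.117, 2.319, 0.001]
wrist_force: [-0.9, -0.1, 6.0]
width: 0.415
```

>>> jog_arm([
  {"dx": 0, "dy": 0, "dz": 0.5, "turn": 0},
  {"dx": 0, "dy": 0, "dz": 1, "turn": 0},
  {"dx": 0, "dy": 0, "dz": 2, "turn": 0},
  {"dx": 0, "dy": 0, "dz": 2.5, "turn": 0},
  {"dx": 0, "dy": 0, "dz": 2.5, "turn": 0},
  {"dx": 0, "dy": 0, "dz": 2.5, "turn": 0},
  {"dx": 0, "dy": 0, "dz": 2.5, "turn": 0},
  {"dx": 0, "dy": 0, "dz": 2.5, "turn": 0},
  {"dx": 0, "dy": 0, "dz": 2.5, "turn": 0},
  {"dx": 0, "dy": 0, "dz": 2, "turn": 0},
  {"dx": 0, "dy": 0, "dz": 1, "turn": 0},
  {"dx": 0, "dy": 0, "dz": 0, "turn": 0},
])

```text
time: 9.67
tool_pos: [0.435, -0.0638, 0.2244]
tcp_rot: [2.115, 2.317, 0.005]
wrist_force: [0.6, -0.1, -0.0]
width: 0.417
```

```bash
cat > look.py <<'E'
import sys
from h import *
s=bot.read_state(); T=s["tool_pos"]; print(s["time"],T,s["tcp_rot"],s["wrist_force"])
n=np.arctan2(s["tcp_rot"][1],s["tcp_rot"][0])*2-np.pi/2; print("tool y yaw deg",np.degrees(n)%180)
for nm in("scene","top"):
    p,d,c=cam(nm); W=cloud(d,c); h=cv2.cvtColor(p,cv2.COLOR_RGB2HSV)
    near=(abs(W[...,0]-T[0])<.06)&(abs(W[...,1]-T[1])<.11)&(abs(W[...,2]-T[2]-.012)<.03)
    wood=near&(h[...,0]>5)&(h[...,0]<25)&(h[...,1]>60)&(h[...,2]>90)
    if wood.sum()<20: print(nm,"none"); continue
    q=W[wood]; dk=wood&(h[...,1]>140)
    print(nm,wood.sum(),"pct",np.percentile(q,[1,50,99],axis=0).round(4).tolist())
    lw,lab,st,ce=cv2.connectedComponentsWithStats(dk.astype(np.uint8))
    for i in range(1,lw):
        if st[i,4]>25:
            e=W[lab==i]; print("  end",st[i,4],e.mean(0).round(4),e.min(0).round(4),e.max(0).round(4))
    u,v=proj(T,c).astype(int)
    cv2.imwrite(f"pics/{sys.argv[1]}_{nm}.png",cv2.resize(p[max(0,v-70):v+70,max(0,u-100):u+100],None,fx=3,fy=3,interpolation=2)[:,:,::-1])
    np.savez(f"{sys.argv[1]}_{nm}.npz",p=p,W=W)
E
python3 look.py a
```

```text
9.6667 [ 0.43502778 -0.06379031  0.22441098] [2.11485758 2.31655002 0.00454541] [ 0.57544645 -0.12323279 -0.02031474]
tool y yaw deg 5.2119581859553925
scene 579 pct [[0.4158, -0.1386, 0.22], [0.4461, -0.0917, 0.2441], [0.465, 0.0103, 0.2571]]
  end 58 [ 0.4434 -0.0051  0.2372] [ 0.4367 -0.0354  0.2225] [0.4523 0.0146 0.2469]
  end 270 [ 0.4455 -0.1211  0.2416] [ 0.422  -0.1388  0.2215] [ 0.4585 -0.0914  0.2539]
top 98 pct [[0.4129, -0.113, 0.2184], [0.4224, -0.0193, 0.2436], [0.4435, 0.0, 0.2518]]
  end 81 [ 0.4238 -0.0163  0.243 ] [ 0.4129 -0.0329  0.2293] [4.397e-01 3.000e-04 2.518e-01]
```

View pics/a_scene.png

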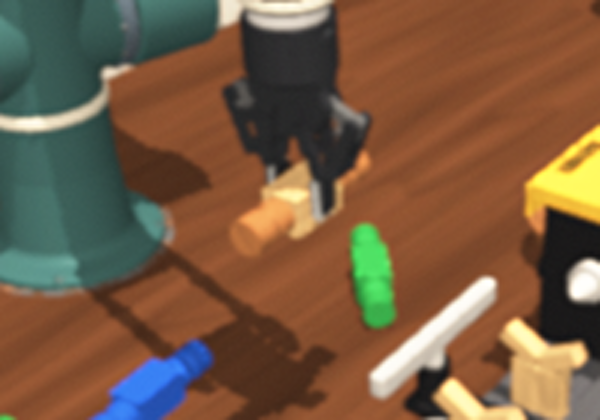

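>>> jog_arm([
  {"dx": 1, "dy": 0.2, "dz": 0, "turn": -0.0015},
  {"dx": 2, "dy": 0.3, "dz": 0, "turn": -0.0015},
  {"dx": 2.2, "dy": 0.3, "dz": 0, "turn": -0.002},
  {"dx": 2.2, "dy": 0.3, "dz": 0, "turn": -0.002},
  {"dx": 2.2, "dy": 0.3, "dz": 0, "turn": -0.002},
  {"dx": 2.2, "dy": 0.3, "dz": 0, "turn": -0.002},
  {"dx": 2.2, "dy": 0.3, "dz": 0, "turn": -0.002},
  {"dx": 2.2, "dy": 0.3, "dz": 0, "turn": -0.002},
  {"dx": 2, "dy": 0.3, "dz": 0, "turn": -0.002},
  {"dx": 1.3, "dy": 0.4, "dz": 0, "turn": 0},
  {"dx": 0, "dy": 0, "dz": 0, "turn": 0},
  {"dx": 0, "dy": 0, "dz": 0, "turn": 0},
])

```text
time: 10.77
tool_pos: [0.628, -0.033, 0.2184]
tcp_rot: [-2.135, -2.3, 0.004]
wrist_force: [-0.1, -0.0, -0.1]
width: 0.41
```

```bash
python3 look.py b
cat > fit.py <<'E'
import sys
from h import *
from scipy.optimize import least_squares
T=bot.read_state()["tool_pos"]
def fit(names):
    Q=[]
    for nm in names:
        z=np.load(f"{sys.argv[1]}_{nm}.npz"); W=z["W"]; h=cv2.cvtColor(z["p"],cv2.COLOR_RGB2HSV)
        r=W-(T+[0,0,.012]); a=np.radians(4.25); al=r@[-np.sin(a),np.cos(a),0]
        ac=np.hypot(r@[np.cos(a),np.sin(a),0],r[...,2])
        m=(abs(al)>.036)&(abs(al)<.082)&(ac<.024)&(h[...,0]>4)&(h[...,0]<20)&(h[...,1]>130)&(h[...,2]>90)
        m=cv2.erode(m.astype(np.uint8),np.ones((2,2)))>0
        Q.append(W[m])
        print(nm,"n",m.sum(),"left",(al[m]>0).sum(),"al range",np.percentile(al[m],[1,99]).round(4) if m.sum() else "")
    Q=np.vstack(Q)-T
    def res(k):
        p=np.array([k[0],0,k[1]]); u=np.array([k[2],1,k[3]]); u/=np.linalg.norm(u)
        v=Q-p; v=v-np.outer(v@u,u); return np.linalg.norm(v,axis=1)-.0155
    s=least_squares(res,[0,.012,-.07,0],loss="soft_l1",f_scale=.002)
    print(names,"axis at TCP y: x",(s.x[0]+T[0]).round(4),"z",(s.x[1]+T[2]).round(4),"yaw deg",np.degrees(-s.x[2]).round(2),"tilt deg",np.degrees(s.x[3]).round(2),"rms",np.sqrt((s.fun**2).mean()).round(4))
fit(["scene"]); fit(["top"]); fit(["scene","top"])
E
python3 fit.py b
```

```text
10.7667 [ 0.6280174  -0.03299087  0.21843239] [-2.13477215 -2.30015339  0.00425079] [-0.09618423 -0.00013024 -0.12252919]
tool y yaw deg 4.2712141578639375
scene 589 pct [[0.6081, -0.1081, 0.2144], [0.6343, -0.0634, 0.2425], [0.6485, 0.0362, 0.2508]]
  end 298 [ 0.6363 -0.091   0.2361] [ 0.612  -0.1087  0.2153] [ 0.6491 -0.0602  0.247 ]
top 288 pct [[0.6068, -0.1053, 0.2178], [0.6193, -0.0018, 0.2421], [0.6425, 0.0373, 0.2517]]
  end 41 [ 0.6307 -0.101   0.2425] [ 0.6164 -0.1053  0.2298] [ 0.6465 -0.0965  0.2494]
  end 132 [0.6211 0.0182 0.2415] [ 0.6075 -0.0018  0.2295] [0.6378 0.0376 0.2493]
scene n 223 left 6 al range [-0.0752  0.0683]
['scene'] axis at TCP y: x 0.6277 z 0.2297 yaw deg 3.89 tilt deg 0.46 rms 0.0045
top n 124 left 96 al range [-0.0721  0.0689]
['top'] axis at TCP y: x 0.6278 z 0.2296 yaw deg 4.73 tilt deg -0.92 rms 0.0027
scene n 223 left 6 al range [-0.0752  0.0683]
top n 124 left 96 al range [-0.0721  0.0689]
['scene', 'top'] axis at TCP y: x 0.6275 z 0.2292 yaw deg 4.05 tilt deg -0.29 rms 0.004
```

View pics/b_top.png

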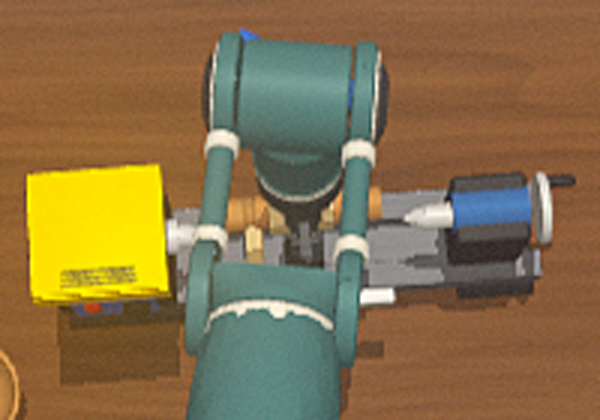

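>>> jog_arm([
  {"dx": 0.2, "dy": 0, "dz": -0.8, "turn": 0},
  {"dx": 0, "dy": 0, "dz": -1.2, "turn": 0},
  {"dx": 0, "dy": 0, "dz": -1.2, "turn": 0},
  {"dx": 0, "dy": 0, "dz": -1.2, "turn": 0},
  {"dx": 0, "dy": 0, "dz": -0.8, "turn": 0},
  {"dx": 0, "dy": 0, "dz": -0.6, "turn": 0},
  {"dx": 0, "dy": 0, "dz": -0.5, "turn": 0},
  {"dx": 0, "dy": 0, "dz": -0.5, "turn": 0},
  {"dx": 0, "dy": 0, "dz": 0, "turn": 0},
  {"dx": 0, "dy": 0, "dz": 0, "turn": 0},
])

```text
time: 11.7
tool_pos: [0.6305, -0.0334, 0.1532]
tcp_rot: [-2.138, -2.302, 0.0]
wrist_force: [0.3, 0.1, -1.5]
width: 0.414
```

```bash
python3 look.py c;python3 fit.py c
python3 - <<'E'
from h import *
# saddles/rest re-measured in same picture
for nm in("scene","top"):
    z=np.load(f"c_{nm}.npz"); W=z["W"]; h=cv2.cvtColor(z["p"],cv2.COLOR_RGB2HSV)
    m=(h[...,1]<60)&(h[...,2]>150)&(abs(W[...,2]-.145)<.008)&(abs(W[...,0]-.555)<.02)&(abs(W[...,1]+.04)<.1)
    q=W[m]; r=cv2.minAreaRect(q[:,:2].astype(np.float32)); print(nm,"rest",len(q),np.round(r[0],4),np.round(r[1],4),round(r[2],2),np.median(q[:,2]).round(4))
E
```

```text
11.7 [ 0.63048287 -0.03344971  0.15322964] [-2.13771858e+00 -2.30207465e+00  4.38277656e-05] [ 0.32604915  0.09297775 -1.53142283]
tool y yaw deg 4.240112168070709
scene 575 pct [[0.6108, -0.1086, 0.1358], [0.6371, -0.0636, 0.1772], [0.6599, 0.0341, 0.1855]]
  end 286 [ 0.6386 -0.0918  0.1711] [ 0.6159 -0.1094  0.1479] [ 0.652  -0.0603  0.1824]
top 247 pct [[0.6105, -0.105, 0.153], [0.6231, -0.0022, 0.1773], [0.6482, 0.0352, 0.1879]]
  end 35 [ 0.6337 -0.1004  0.178 ] [ 0.6221 -0.1051  0.1661] [ 0.649  -0.0955  0.1886]
  end 114 [0.6246 0.017  0.1765] [ 0.6109 -0.0028  0.1645] [0.6411 0.0353 0.1918]
scene n 222 left 8 al range [-0.0755  0.0666]
['scene'] axis at TCP y: x 0.6296 z 0.1645 yaw deg 4.18 tilt deg -0.11 rms 0.0043
top n 101 left 79 al range [-0.0717  0.0667]
['top'] axis at TCP y: x 0.6319 z 0.1646 yaw deg 3.27 tilt deg -0.6 rms 0.0031
scene n 222 left 8 al range [-0.0755  0.0666]
top n 101 left 79 al range [-0.0717  0.0667]
['scene', 'top'] axis at TCP y: x 0.6309 z 0.1642 yaw deg 2.85 tilt deg -0.49 rms 0.004
scene rest 251 [ 0.5584 -0.0546] [0.0143 0.138 ] 3.46 0.1448
top rest 46 [ 0.5606 -0.1052] [0.0134 0.0333] 5.13 0.1444
```

View pics/c_scene.png

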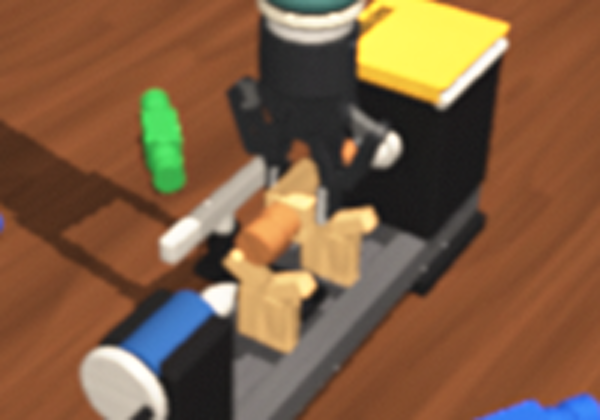

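>>> jog_arm([
  {"dx": 0, "dy": 0, "dz": -0.4, "turn": 0},
  {"dx": 0, "dy": 0, "dz": -0.4, "turn": 0},
  {"dx": 0, "dy": 0, "dz": -0.4, "turn": 0},
  {"dx": 0, "dy": 0, "dz": -0.3, "turn": 0},
  {"dx": 0, "dy": 0, "dz": -0.2, "turn": 0},
  {"dx": 0, "dy": 0, "dz": -0.1, "turn": 0},
  {"dx": 0, "dy": 0, "dz": 0, "turn": 0},
  {"dx": 0, "dy": 0, "dz": 0, "turn": 0},
  {"dx": 0, "dy": 0, "dz": 0, "turn": 0},
  {"dx": 0, "dy": 0, "dz": 0, "turn": 0},
  {"dx": 0, "dy": 0, "dz": 0, "turn": 0},
  {"dx": 0, "dy": 0, "dz": 0, "turn": 0},
])

```text
time: 12.8
tool_pos: [0.6305, -0.0335, 0.1355]
tcp_rot: [2.138, 2.302, 0.0]
wrist_force: [-1.0, 0.2, -1.1]
width: 0.413
```

```bash
python3 look.py d;python3 fit.py d
python3 - <<'E'
from h import *
z=np.load("d_top.npz"); W=z["W"]; h=cv2.cvtColor(z["p"],cv2.COLOR_RGB2HSV)
for V,h in((W,h),):
    m=(h[...,0]>20)&(h[...,0]<35)&(h[...,1]>150)&(V[...,2]>.15)&(V[...,2]<.4)&(V[...,0]>.5)
    print("cover",np.percentile(V[m],[1,50,99],axis=0).round(4).tolist())
E
```

```text
12.8 [ 0.63052343 -0.0334636   0.13546202] [2.13758266e+00 2.30192088e+00 2.56926421e-04] [-0.96116353  0.21190965 -1.13416701]
tool y yaw deg 4.239928899478139
scene 778 pct [[0.6027, -0.1085, 0.1186], [0.6416, -0.0661, 0.1537], [0.6685, 0.032, 0.1675]]
  end 280 [ 0.6384 -0.0917  0.153 ] [ 0.6091 -0.1099  0.1182] [ 0.6513 -0.0621  0.1646]
top 289 pct [[0.6063, -0.1054, 0.122], [0.6233, 0.0068, 0.157], [0.6609, 0.0338, 0.1693]]
  end 35 [ 0.6337 -0.1007  0.1583] [ 0.6232 -0.1055  0.1513] [ 0.6475 -0.0961  0.1677]
  end 106 [0.6247 0.0169 0.1584] [ 0.6119 -0.0021  0.1477] [0.6415 0.0338 0.1691]
scene n 222 left 8 al range [-0.0756  0.0643]
['scene'] axis at TCP y: x 0.6307 z 0.1467 yaw deg 3.33 tilt deg -0.08 rms 0.0043
top n 96 left 73 al range [-0.0723  0.0648]
['top'] axis at TCP y: x 0.6313 z 0.1459 yaw deg 4.11 tilt deg 0.17 rms 0.0032
scene n 222 left 8 al range [-0.0756  0.0643]
top n 96 left 73 al range [-0.0723  0.0648]
['scene', 'top'] axis at TCP y: x 0.6309 z 0.1463 yaw deg 3.47 tilt deg -0.07 rms 0.004
cover [[0.5479, 0.0974, 0.1985], [0.6083, 0.1606, 0.2211], [0.6708, 0.2247, 0.2289]]
```

View pics/d_scene.png

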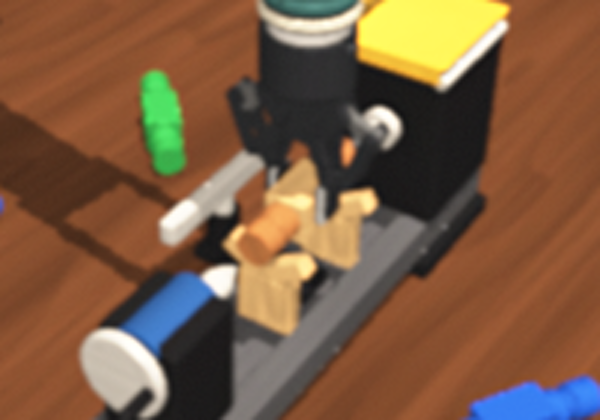

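The spindle end now hovers in the notches at (265,240) in the crop, clear of both saddles, and the cover is shut. I'll check the bystanders in the saved picture and hand in.

Run:
```python
from h import *
z=np.load("d_top.npz"); W=z["W"]
for n,(u0,u1,v0,v1) in dict(bowl=(140,195,208,262),tin=(350,385,240,275),chis=(398,420,160,265)).items():
    w=W[v0:v1,u0:u1].reshape(-1,3); q=w[(w[:,2]>.012)&(w[:,2]<.1)]
    print(n,len(q),np.round(cv2.minAreaRect(q[:,:2].astype(np.float32))[0],4))
s=bot.read_state(); print(s["tool_pos"],s["width"],abs(s["joint_vel"]).max())
print(bot.finish_job())
```

```text
bowl 930 [0.4792 0.3229]
tin 355 [ 0.4113 -0.2903]
chis 600 [ 0.5426 -0.4369]
[ 0.63046599 -0.03346018  0.13540929] 0.41135309623274413 0.0014957235461577137
the job is handed in; nothing more can be done
None
```

The job is handed in at about 13 s of the 51 s allowed, with the belt cover shut and the spindle held between the centres; no verdict was reported.

**What I did:** I pressed the cover down to its firm stop at z 0.222 and took the hand off. I then gripped the spindle's middle block at 50 N, lifted it over the tool rest and lowered it above the saddles.

**Last checks:**

| | Measured | Target |
|---|---|---|
| Spindle axis, world x | 0.631 m | about 0.6305 m |
| Spindle axis, height | 0.146 m | 0.145 m |
| Spindle middle, world y | about -0.034 m | -0.033 m |
| Spindle yaw | 3.3–4.1° (camera), 4.24° (jaws) | about 4.25° |
| Spindle tilt | under 0.2° | level |

- **Cover:** its top lies flat at z 0.221, so it is still shut.
- **Grip:** the opening is 35 mm on the 36 mm block, and the arm is at rest.
- **Contact with the lathe:** the wrist shows about 1.5 N, close to the spindle's own weight, and the picture shows the spindle clear of both saddles.

**Disagreements:**
- Single-view yaw fits scattered by about 1° because the arm hid part of the spindle.
- Readings of the tool rest in the two views differed by up to 2 mm.
- The bowl, tin and chisel measured 1–7 mm from their first readings. I take this as depth noise, since nothing went near them.

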